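Decant loose ferrite beads into a storage tube through a swing funnel

TASK

Fill the clear storage tube with the eight ferrite beads lying in the tipping pan: swing the funnel in by its pin until it stops over the tube, then push the pan's lever over and hold it until every bead has run down through the funnel into the tube. Let the pan drop back level and swing the funnel back clear of the tube's mouth, leaving the filled tube standing in its nest and the other things on the desk where they are.

Things in the scene. Friction and masses are not known exactly. Their poses are not given: they have to be found in the camera images.
- stand: the filling stand: a fixed grey base plate (146 mm along x, 375 mm along y, top 12 mm above the desk) that carries everything else. Origin on the desk exactly under the axis of the tube's nest (a black ring, 11 mm high). At yaw 0: +y to the robot's left. The tipping pan is on its +y side, the funnel's post on its -y side, the tip lever on its -x side (nearest the robot)
- funnel_arm (a joint): swing angle of the funnel arm about the vertical post. 0 = against its stop, the funnel's stem exactly over the tube (5 mm above its mouth); grows to its other stop at 1.15 as the funnel swings clear towards the stand's +x (away from the robot; clockwise from above). The tube's mouth is wholly uncovered above 0.83. It turns stiffly, stays where it is left, about 1 N at the pin moves it
- funnel_post (a point): top of the steel post about which the funnel arm swings, 162 mm above the desk; it stands 118 mm to the -y side of the stand's origin, and 118 mm from the funnel's axis
- funnel_mouth (a point): centre of the wide mouth of the aluminium funnel, 180 mm above the desk: mouth 136 mm across, straight stem of 39 mm bore, wall 2.5 mm. Turns with the arm
- funnel_pin (a point): upright steel finger pin fixed to the outside of the funnel, 10 mm thick (black cap 13 mm at its top, 218 mm above the desk, free below to 170 mm; the funnel's rim beside it is at 180 mm). This point is on its axis, 204 mm above the desk, 84 mm from the funnel's axis and 105 mm from the post's (with the arm at 0 it lies 73 mm to the stand's -x and 42 mm to its -y of the funnel's axis). By pushing or holding this pin the funnel is swung
- pan (a joint): tip angle of the aluminium pan. 0 = level, as it rests; at its stop of 1.05 it is fully tipped towards the funnel. It is free to turn; beads begin to slide at 0.3 to 0.5. The pan falls back level by itself within about 2 s when its lever is let go
- lever_ball (a point): centre of the black ball (25 mm) at the end of the pan's tip lever. At rest it stands 72 mm above and 50 mm to the stand's +y side of the pivot, and is swung over towards the stand's -y to tip the pan; it rides round the pivot at 88 mm as the pan tips. About 2 to 4 N. The lever is a rod 8 mm thick
- pan_pivot (a point): the pan's pivot axis in the plane of the lever, 192 mm above the desk, 86 mm to the -x and 66 mm to the +y side of the stand's origin; the axis runs along the stand's x; fixed
- pan_spout (a point): middle of the open edge of the pan, over which the beads leave: 70 mm wide; with the pan level it is 200 mm above the desk, some 25 mm inside the funnel's rim when the funnel is over the tube. The pan is 148 mm long with walls 25 mm high
- tube_mouth (a point): centre of the open mouth of the narrow clear storage tube that stands loose in the nest on the stand (outside 53 mm, bore 44 mm, 88 mm high, mouth 100 mm above the desk); z along the tube
- bead1_center (a point): centre of a dark grey ferrite bead, a plain thick ring 15 mm across and 13 mm long with a 6 mm hole; eight of them stand in the pan
- bead2_center (a point): centre of a dark grey ferrite bead, a plain thick ring 15 mm across and 13 mm long with a 6 mm hole; eight of them stand in the pan
- bead3_center (a point): centre of a dark grey ferrite bead, a plain thick ring 15 mm across and 13 mm long with a 6 mm hole; eight of them stand in the pan
- bead4_center (a point): centre of a dark grey ferrite bead, a plain thick ring 15 mm across and 13 mm long with a 6 mm hole; eight of them stand in the pan
- bead5_center (a point): centre of a dark grey ferrite bead, a plain thick ring 15 mm across and 13 mm long with a 6 mm hole; eight of them stand in the pan
- bead6_center (a point): centre of a dark grey ferrite bead, a plain thick ring 15 mm across and 13 mm long with a 6 mm hole; eight of them stand in the pan
- bead7_center (a point): centre of a dark grey ferrite bead, a plain thick ring 15 mm across and 13 mm long with a 6 mm hole; eight of them stand in the pan
- bead8_center (a point): centre of a dark grey ferrite bead, a plain thick ring 15 mm across and 13 mm long with a 6 mm hole; eight of them stand in the pan
- flange: bystander: olive square-flange connector receptacle, 30x30x21 mm, on the stand's base plate under the pan; origin under its middle
- adaptor: bystander: plain metal coax adaptor standing on end on the base plate's corner near the funnel post, 18x20x32 mm; origin under its middle
- plug: bystander: olive cable plug standing on end, 26x31x39 mm; origin under its middle
- carton: bystander: small fuse carton, 42x62x24 mm; origin under its middle
- spool: bystander: solder spool, 58 mm across, 36 mm high; origin under its middle
Mind the look-alikes: they are no part of the job. Of the things shaped like the part that bears tube_mouth, the clear one is meant.

How it is judged:
On the way, in this order (a step that is already met when the one before it is completed fails the run):
1. the funnel is swung in to its stop over the tube while every bead still lies in the pan (value of joint funnel_arm below 0.06 rad and height (world z) of each of bead1_center, bead2_center, bead3_center, bead4_center, bead5_center, bead6_center, bead7_center, bead8_center above 0.195 m), for 0.2 s.
2. the pan is tipped and all eight beads have run through the funnel into the tube (horizontal distance between each of bead1_center, bead2_center, bead3_center, bead4_center, bead5_center, bead6_center, bead7_center, bead8_center and tube_mouth below 0.02 m and z of each of bead1_center, bead2_center, bead3_center, bead4_center, bead5_center, bead6_center, bead7_center, bead8_center in the frame of tube_mouth below -0.004 m), for 0.2 s.
At the end, for the whole second after the job is handed in: All eight beads lie at rest inside the tube (centres at least 4 mm below its mouth); the tube stands upright in its nest (within 0.1 rad and 10 mm); the pan is back level (under 0.1 rad); the funnel is swung clear of the tube's mouth (arm angle above 0.75 rad) (all of step 2 and linear speed of each of bead1, bead2, bead3, bead4, bead5, bead6, bead7, bead8 below 0.02 m/s and angle between tube_mouth's own z axis and vertical below 0.1 rad and z of tube_mouth in the frame of stand below 0.105 m and horizontal distance between tube_mouth and stand below 0.01 m and value of joint funnel_arm above 0.75 rad and value of joint pan below 0.1 rad); the robot touches nothing.
It fails at once if the tube is tipped over or lifted out of its nest (angle between tube_mouth's own z axis and vertical above 0.3 rad or z of tube_mouth in the frame of stand above 0.115 m).
It fails at once if a bystander (receptacle, adaptor, plug, carton or spool) is shifted by more than 15 mm (distance of any of flange, adaptor, plug, carton, spool from where it was at the start of the episode above 0.015 m).
It also fails if it takes over 61 s, if anything falls off the work surface, if the arm or the gripper's body presses on something with over 40 N, if the wrist force passes 120 N, or if a joint passes its speed limit or range.

ROBOT

A 7-joint arm with a two-finger parallel gripper is mounted at the origin on a cart in front of the work surface, level with it; the furniture and walls round the work are solid. World frame = base frame: x ahead of the robot, y to its left, z up, the work surface at z = 0. Lengths are in m, angles in rad, forces in N, time in s.
With the tool pointing down it reaches from about 0.4 to 0.875 m from the base axis. Payload 19.3 kg.
Tool frame: the origin (TCP) lies between the finger pads; the fingertips stand bot.tcp_to_tips ahead of it and the grasp point (between the pads) is the TCP (bot.tcp_to_tips is the distance from the TCP to the fingertips, in m); z points along the fingers, y is the line along which they close (so a half turn about z gives the same grasp; the last joint's range is limited). The gripper opens to 85 mm and grips with 20 to 120 N. Pads are 22 mm wide; open, the fingers measure 114 mm over their backs; the gripper's body (76 mm by 85 mm) begins 54 mm behind the grasp point. The pads swing forward as they close: fully open they stand 13 mm farther back than shut.
Start: joints at [-1.35, 0.521, -0.036, 1.599, 0.021, 1.021, -0.113], TCP at [0.179, 0.599, 0.25] pointing down, gripper open.
Joint ranges: [-2.91, 2.91], [-0.3, 2.13], [-1.5, 1.42], [0.17, 2.43], [-1.26, 4.41], [0.16, 1.93], [-2.52, 2.52]. Speed limits (rad/s): [1.89, 1.89, 2.39, 2.39, 3.01, 3.01, 3.01].

INTERFACE

Orientations are given as [roll, pitch, yaw] about the fixed x, y, z axes, in that order (R = Rz(yaw) Ry(pitch) Rx(roll)).
In Python, from workcell import telemetry, grab_frame, bot gives the robot as it stands. The module is installed in compiled form; this text tells all that it offers.
- The arm moves only by the shell command python3 -m crank 'ROWS' [FORCE]. ROWS is text: rows parted by semicolons, each of 7 numbers parted by spaces: the finger opening in m, from 0 to 0.0854, then the shift along the tool's x, y, z in m, then the turn, a rotation vector about the tool's x, y, z in degrees. A call has exactly 8 rows; each row shifts and turns the commanded pose from where the row before left it, along the tool's axes as they then stand; what a row does not reach is not made up. A row lasts 1/12 s, in which the tool goes at most 41.7 mm and 7.16 degrees, less where a joint would pass 70% of its speed; a pose out of reach is approached as far as the arm can. A call with a gripper value outside its range is refused whole. The fingers move at their own pace and stop on an object; FORCE is the grip in N (left out, the last holds). Time passes only in rows, so rows that do not move let the fingers close, or fill a call up. It gives the time, the measured TCP pose, the force, the opening and the grip force at its end, in the units of the state.
- telemetry.observe(): the state, without advancing time (a new reading comes with each control period).
- grab_frame(name): name is "scene" or "top" or "wrist"; returns a dict with "pixels" (420x560x3 uint8, red, green, blue), "depth" (420x560 float32, m along the optical axis (not along the pixel's ray), 0 where there is no reading), "vertical_fov" (degrees; the focal length in pixels is half the picture's height over the tangent of half this angle, whatever the lens; pixels are square), "cx", "cy" (the principal point, pixels), "distortion" ([k1, k2, p1, p2, k3] as OpenCV has them; the pictures are not rectified), "R" (3x3) and "t" (3): a world point X has camera coordinates R X + t; the wrist camera has in their place "hand_eye" (4x4, takes a point from camera to tool coordinates, whose origin is the TCP and whose axes are the flange's). Camera axes: x right, y down, z forward; pixel columns grow to the right and rows downward; lengths in m; the calibration is good to about 2 mm. A picture is of the moment at which its call begins: read the wrist's pose just before it.
- bot.job_done(): hands the job in; it is judged then, once.
The state is a dict: "clock": time; "qpos": joint angles; "qd": joint speeds; "joint_efforts": joint torques, N m; "position": TCP position; "tool_rot": TCP orientation; "force": force on the tool from outside, world axes, zero at the start; "moment": the same for the moment, N m; "grip_width": finger opening in m; "finger_force": force on a finger pad.
Only numpy, scipy, OpenCV 4.12 (cv2) and the standard library are available. Lean on these libraries where they do the work, as an engineer would, in place of code of your own. Each camera call takes 0.05 s, during which the arm holds its last target. There are 200 camera calls.

## Working session

There is one attempt and no reset: what is moved stays moved. The work goes in short steps, Python scripts to look and compute and a shell command to move; the robot and the scene stay as the last step left them, time stands still between calls to the robot, and variables do not carry over. Pictures are saved under pics/ and viewed, at most 14 in all, crops included, and the job is handed in when it is done.

```bash
mkdir -p pics; cat > h.py <<'E'
import numpy as np,cv2,pickle
from workcell import telemetry,grab_frame,bot
def K(f):
    F=210/np.tan(np.radians(f["vertical_fov"])/2); return np.array([[F,0,f["cx"]],[0,F,f["cy"]],[0,0,1]])
def ray(f,u,v):
    n=cv2.undistortPoints(np.array([[[u,v]]],float),K(f),np.array(f["distortion"],float))[0,0]
    return np.array([n[0],n[1],1])
def atz(f,u,v,z):
    R=np.array(f["R"]);o=-R.T@np.array(f["t"]);d=R.T@ray(f,u,v);return o+d*(z-o[2])/d[2]
def dep(f,u,v):
    d=f["depth"][int(v),int(u)];return np.array(f["R"]).T@(ray(f,u,v)*d-np.array(f["t"]))
def proj(f,X):
    return cv2.projectPoints(np.array([X],float),cv2.Rodrigues(np.array(f["R"],float))[0],np.array(f["t"],float),K(f),np.array(f["distortion"],float))[0][0,0]
E
python3 - <<'E'
from h import *
for n in("scene","top"):
    f=grab_frame(n);pickle.dump(f,open(n+".p","wb"));cv2.imwrite(f"pics/{n}1.png",cv2.resize(f["pixels"][...,::-1],(800,600)))
    print(n,-np.array(f["R"]).T@f["t"],f["vertical_fov"])
s=telemetry.observe();print(s,bot.tcp_to_tips)
E
```

```text
scene [0.19364483 0.40853057 0.64722583] 55.783612861289456
top [ 0.3725492  -0.29669448  1.26777355] 45.99187958325909
{'clock': 0.1, 'qpos': array([-1.35018073,  0.52196891, -0.03630802,  1.59989517,  0.02122532,
        1.02107743, -0.11278578]), 'qd': array([ 0.00118221, -0.00051782,  0.00012261, -0.00213926,  0.00011566,
        0.00163874, -0.00184721]), 'joint_efforts': array([ 5.31224941e-03, -9.28474689e+01,  1.98462836e+00, -3.70525217e+01,
        1.82302832e-02,  5.22084476e-03, -3.75695174e-05]), 'position': array([0.17918259, 0.59850497, 0.24979445]), 'tool_rot': array([-3.14063399e+00,  9.59110728e-05,  2.85077574e+00]), 'force': array([ 0.31569291,  0.14832701, -0.24730987]), 'moment': array([-0.01914764,  0.02344863, -0.02253771]), 'finger_force': 0.0, 'grip_width': 0.08542325006503729} 0.019
```

View pics/top1.png

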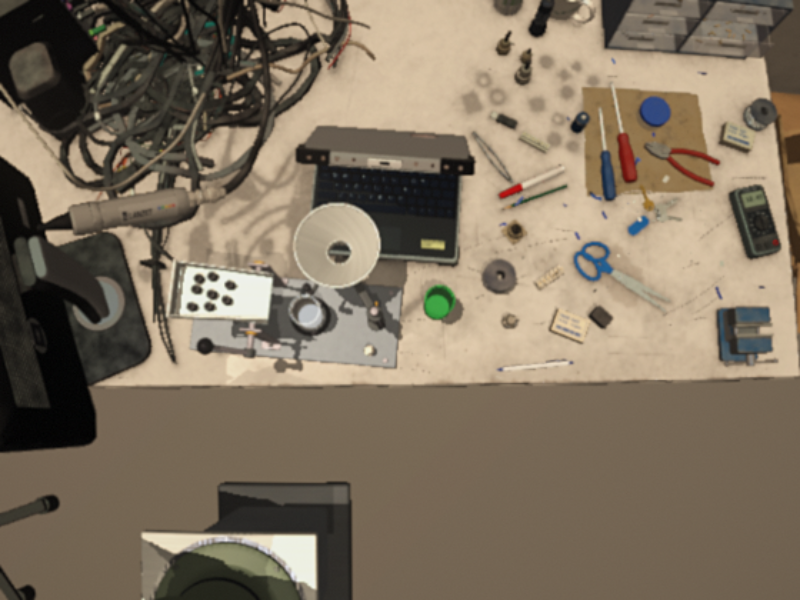

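View pics/scene1.png

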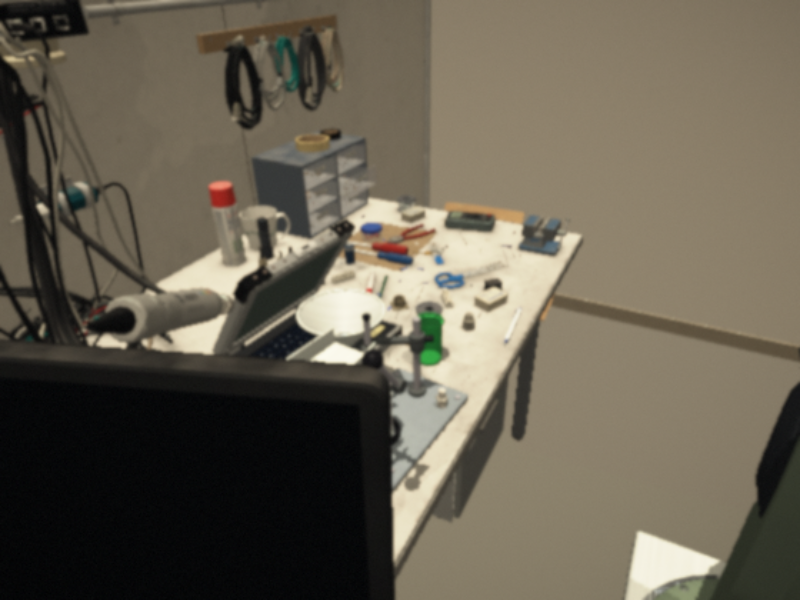

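```bash
python3 - <<'E'
from h import *
f=pickle.load(open("top.p","rb"))
c=f["pixels"][130:265,105:295][...,::-1];cv2.imwrite("pics/c1.png",cv2.resize(c,(760,540),interpolation=cv2.INTER_CUBIC))
for n,u,v,z in(("post",375,306,.162),("ball",205,346,.264),("fun",337,245,.180),("tube",308,313,.1)):
    print(n,atz(f,u*.7,v*.7,z),dep(f,u*.7,v*.7))
for n,u,v in (("bl",189,347),("br",397,367),("tr",403,288)):print(n,atz(f,u*.7,v*.7,.012))
E
```

```text
post [ 0.53212436 -0.27012492  0.162     ] [ 0.53638161 -0.26941608  0.13249944]
ball [ 0.46145178 -0.02689534  0.264     ] [ 0.46007081 -0.03108626  0.27959213]
fun [ 0.62734466 -0.21111108  0.18      ] [ 0.66219881 -0.1994039   0.03120057]
tube [ 0.53030023 -0.1565199   0.1       ] [ 0.54213293 -0.14600559  0.01240682]
bl [0.48208398 0.07042417 0.012     ]
br [ 0.44402052 -0.30492268  0.012     ]
tr [ 0.58606044 -0.31715094  0.012     ]
```

View pics/c1.png

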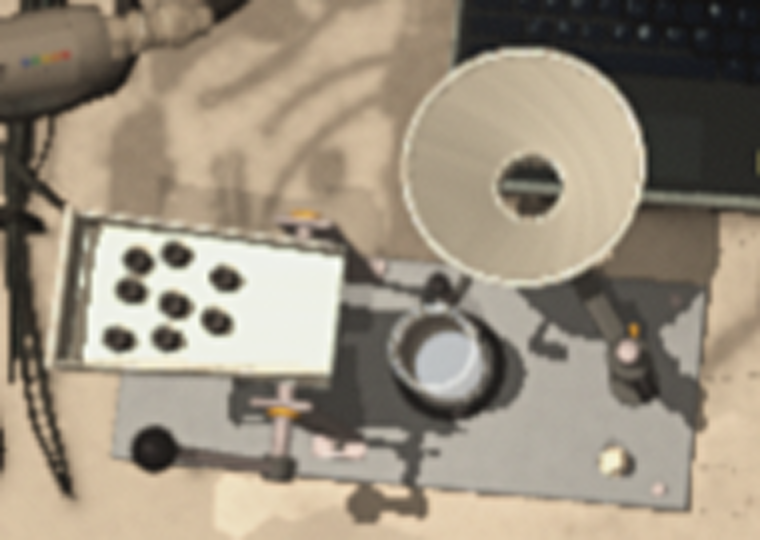

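```bash
cat > fit.py <<'E'
from h import *
from scipy.optimize import least_squares
def pts(p):
    x,y,w,th=p;c,s=np.cos(w),np.sin(w)
    S=lambda a,b,z:np.array([x+c*a-s*b,y+s*a+c*b,z])
    def A(a,b,z):
        C,D=np.cos(-th),np.sin(-th);return S(C*a-D*b,-.118+D*a+C*b,z)
    return dict(post=S(0,-.118,.162),fun=A(0,.118,.18),cap=A(-.073,.076,.218),pin=A(-.073,.076,.204),ball=S(-.086,.116,.264),piv=S(-.086,.066,.192),tube=S(0,0,.1),spout=S(0,.066-.02,.2))
E
python3 - <<'E'
from fit import *
f=pickle.load(open("top.p","rb"))
obs=dict(post=(627,350),fun=(523,166),cap=(440,285),ball=(155,448),tube=(438,347))
def r(p):
    P=pts(p);return np.concatenate([proj(f,P[k])-np.array([105+o[0]/4,130+o[1]/4]) for k,o in obs.items()])
q=least_squares(r,[.53,-.15,-.1,1.]);print(q.x,q.fun.round(1))
for k,v in pts(q.x).items():print(k,v.round(4))
p=q.x.copy();p[3]=0;print("pin0",pts(p)["pin"].round(4))
E
```

```text
[ 0.53609438 -0.15219594 -0.09973788  0.94905517] [ 0.5  0.1 -0.   0.3 -0.3 -0.3  0.4 -0.1 -0.7 -0. ]
post [ 0.5243 -0.2696  0.162 ]
fun [ 0.6266 -0.2108  0.18  ]
cap [ 0.5538 -0.1684  0.218 ]
pin [ 0.5538 -0.1684  0.204 ]
ball [ 0.4621 -0.0282  0.264 ]
piv [ 0.4571 -0.078   0.192 ]
tube [ 0.5361 -0.1522  0.1   ]
spout [ 0.5407 -0.1064  0.2   ]
pin0 [ 0.4593 -0.1867  0.204 ]
```

```bash
python3 - <<'E'
from h import *
H=np.full((22,24),-1.)
for n in("top","scene"):
    f=pickle.load(open(n+".p","rb"));d=f["depth"];v,u=np.mgrid[0:420:2,0:560:2]
    dd=d[v,u].ravel();nn=cv2.undistortPoints(np.stack([u.ravel(),v.ravel()],1).astype(float)[:,None],K(f),np.array(f["distortion"],float))[:,0]
    ok=dd>0;P=(np.c_[nn,np.ones(len(nn))]*dd[:,None]-np.array(f["t"]))@np.array(f["R"]);P=P[ok]
    for x,y,z in P:
        i,j=int((x+.2)//.05),int((y+.4)//.05)
        if 0<=i<22 and 0<=j<24 and (n=="top" or P is not None): H[i,j]=max(H[i,j],z)
print("x\\y",*[f"{-40+5*j:3d}" for j in range(24)])
for i in range(21,-1,-1):print(f"{-20+5*i:3d}",*[f"{int(h*100):3d}" if h>-1 else "  ." for h in H[i]])
f=grab_frame("wrist");pickle.dump(f,open("wrist.p","wb"));cv2.imwrite("pics/w1.png",f["pixels"][...,::-1])
print(np.array(f["hand_eye"]).round(3))
E
```

```text
x\y -40 -35 -30 -25 -20 -15 -10  -5   0   5  10  15  20  25  30  35  40  45  50  55  60  65  70  75
 85   7   8   8   9  10  21  22   6  14  14   8   7   7   6  26  14   0   0   .   .   .   .   .   .
 80  15  16  16  17  17   0  21   1   7  16   7   8   7  27  26   0   0   0   .   .   .   .   .   .
 75  23  23  23  23  23  21  23   0   7  16  18   9  29  28  26   0   .   .   .   .   .   .   .   .
 70  23  23  23  22  22   0  26  25   0   7  21  30  30  28  28   0   .   .   .   .   .   .   .   .
 65   4   3  18  18  18  18  26  31  34  35  35   6   2  31  27   0   .   .   .   .   .   .   .   .
 60   3   4  18  15  17  18   1   0  34  37  38  39  34  33  22   .   .   .   .   .   .   .   .   .
 55   9   1  18  18  22  22  22  22  23   .   6  34  36  44  32   .   .   .   .   .   .   .   .   .
 50   9   1  16  12  21  22  22  22  23   1   5  34  44  45   1   .   .   .   .   .   .   .   .   .
 45   0   1   4   3   1   1  23  27   1   3   4   1  45  45   .   .   .   .   .   .   .   .   .   .
 40   0   1   1   1   0   0  19  26   0   0   0  42  45  44 -73 -73 -73 -74 -73 -73   .   .   .   .

[... 624 characters left out ...]
  1  10  36  36  36   1   0 -73 -73 -73 -73 -73 -74 -73 -73 -73 -65 -65 -64
  0 -73 -73 -72 -72   0   1   4   .   .   2   1   0 -74 -73 -74 -74 -74 -73 -73 -73 -74 -73 -73 -66
 -5 -74 -73 -74 -73 -64 -45   .   .   .   .   .   .   .   .   .   . -73 -74 -74 -74 -73 -73 -73 -73
-10 -73 -73 -73 -73 -63 -46   .   .   .   .   .   .   .   .   .   . -74 -73 -73 -74 -73 -73 -73 -74
-15 -73 -73 -74 -74 -64 -64   .   .   .   .   .   .   .   .   .   . -73 -73 -73 -73 -73 -74 -73 -65
-20 -74 -74 -73 -74 -74   .   .   .   .   .   .   .   .   .   .   . -74 -74 -74 -74 -73 -74 -73 -65
[[ 0.002 -0.965 -0.264  0.067]
 [ 1.     0.002 -0.     0.   ]
 [ 0.001 -0.264  0.965 -0.123]
 [ 0.     0.     0.     1.   ]]
```

View pics/w1.png

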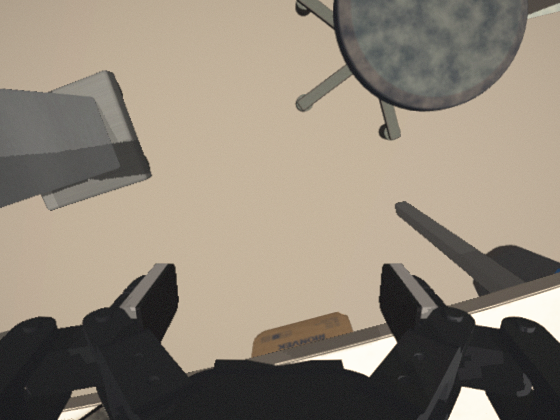

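```bash
python3 -m crank '0.0854 0 0 -0.035 0 0 7; 0.0854 0 0 -0.04 0 0 7; 0.0854 0 0 -0.04 0 0 7; 0.0854 0 0 -0.04 0 0 7; 0.0854 0 0 -0.04 0 0 7; 0.0854 0 0 -0.04 0 0 7; 0.0854 0 0 -0.04 0 0 7; 0.0854 0 0 -0.035 0 0 7'
```

```text
clock: 0.82
position: [0.179, 0.5982, 0.5631]
tool_rot: [3.141, -0.001, 1.868]
force: [-0.1, -0.3, -0.4]
grip_width: 0.0854
finger_force: 0.0
```

```bash
python3 -m crank '0.0854 0 0 0 0 0 6.2; 0.04 -0.034 0.0205 0 0 0 0; 0.04 -0.034 0.0205 0 0 0 0; 0.04 -0.034 0.0205 0 0 0 0; 0.04 -0.034 0.0205 0 0 0 0; 0.04 -0.034 0.0205 0 0 0 0; 0.04 -0.034 0.0205 0 0 0 0; 0.04 -0.034 0.0205 0 0 0 0' && python3 -m crank '0.03 -0.034 0.0205 0 0 0 0; 0.03 -0.034 0.0205 0 0 0 0; 0.03 -0.034 0.0205 0 0 0 0; 0.03 -0.038 0 0 0 0 0; 0.03 -0.038 0 0 0 0 0;0.03 -0.038 0 0 0 0 0;0.03 -0.038 0 0 0 0 0;0.03 -0.038 0 0 0 0 0'
```

```text
clock: 1.48
position: [0.3669, 0.3912, 0.5603]
tool_rot: [-3.141, -0.0, 1.765]
force: [1.2, 0.6, -0.0]
grip_width: 0.04
finger_force: 0.0
clock: 2.15
position: [0.4826, 0.1164, 0.5603]
tool_rot: [-3.142, -0.0, 1.765]
force: [0.6, 0.3, -0.1]
grip_width: 0.0298
finger_force: 0.0
```

```bash
python3 -m crank '0.03 -0.0365 0.002 0.018 0 0 0;0.03 -0.0365 0.002 0.018 0 0 0;0.03 -0.0365 0.002 0.018 0 0 0;0.03 -0.0365 0.002 0.018 0 0 0;0.03 -0.0365 0.002 0.018 0 0 0;0.03 -0.0365 0.002 0.018 0 0 0;0.03 -0.0365 0.002 0.018 0 0 0;0.03 -0.0365 0.003 0.018 0 0 0' && python3 -m crank '0.03 0 0 0.03 0 0 0;0.03 0 0 0.03 0 0 0;0.03 0 0 0.03 0 0 0;0.03 0 0 0.025 0 0 0;0.03 0 0 0 0 0 0;0.03 0 0 0 0 0 0;0.03 0 0 0 0 0 0;0.03 0 0 0 0 0 0'
cat >> h.py <<'E'
from scipy.spatial.transform import Rotation as Ro
def wrist():
    s=telemetry.observe();f=grab_frame("wrist");T=np.eye(4);T[:3,:3]=Ro.from_euler('xyz',s["tool_rot"]).as_matrix();T[:3,3]=s["position"]
    C=np.linalg.inv(T@np.array(f["hand_eye"]));f["R"]=C[:3,:3];f["t"]=C[:3,3];return f,s
E
python3 - <<'E'
from h import *
f,s=wrist();pickle.dump(f,open("wrist.p","wb"));im=np.ascontiguousarray(f["pixels"][...,::-1])
print(s["position"]);print(proj(f,[.5538,-.1684,.218]))
cv2.imwrite("pics/w2.png",im)
E
```

```text
clock: 2.82
position: [0.5558, -0.1667, 0.4154]
tool_rot: [3.141, -0.0, 1.765]
force: [1.0, 1.1, 0.7]
grip_width: 0.0306
finger_force: 0.0
clock: 3.48
position: [0.5565, -0.1651, 0.3031]
tool_rot: [3.139, 0.001, 1.765]
force: [0.1, -0.3, 0.3]
grip_width: 0.0298
finger_force: 0.0
[ 0.5564666  -0.1651255   0.30305177]
[273.36457742 230.2725603 ]
```

View pics/w2.png

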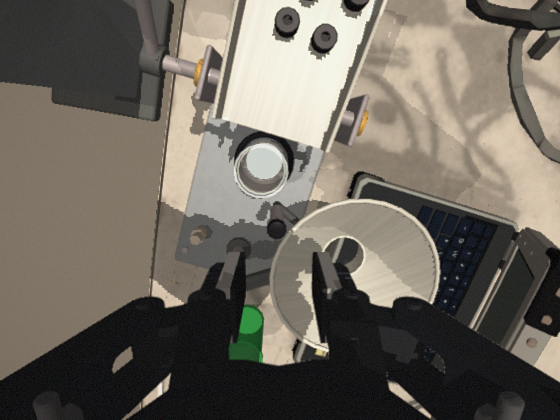

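```bash
python3 -m crank '0.03 -0.003 -0.001 0 0 0 0;0.03 0 0 0.03 0 0 0;0.03 0 0 0.02 0 0 0;0.03 0 0 0.015 0 0 0;0.03 0 0 0.015 0 0 0;0.03 0 0 0.014 0 0 0;0.03 0 0 0 0 0 0;0.03 0 0 0 0 0 0'
python3 - <<'E'
from h import *
f,s=wrist();u=atz(f,277,228,.218)
print(s["position"],proj(f,[.5545,-.168,.218]))
cv2.imwrite("pics/w3.png",f["pixels"][...,::-1])
post=np.array([.5243,-.2696]);r=np.array([.5545,-.168])-post
for a in np.arange(0,1.01,.1):
    c,q=np.cos(a),np.sin(a);print(a.round(2),(post+np.array([c*r[0]-q*r[1],q*r[0]+c*r[1]])).round(4))
E
```

```text
clock: 4.2
position: [0.5554, -0.1683, 0.2077]
tool_rot: [-3.141, 0.0, 1.765]
force: [-0.2, -0.1, 0.8]
grip_width: 0.03
finger_force: 0.0
[ 0.55539639 -0.16831998  0.20767824] [276.90174971 303.49750143]
0.0 [ 0.5545 -0.168 ]
0.1 [ 0.5442 -0.1655]
0.2 [ 0.5337 -0.164 ]
0.3 [ 0.5231 -0.1636]
0.4 [ 0.5126 -0.1643]
0.5 [ 0.5021 -0.166 ]
0.6 [ 0.4919 -0.1687]
0.7 [ 0.4819 -0.1724]
0.8 [ 0.4725 -0.1772]
0.9 [ 0.4635 -0.1828]
1.0 [ 0.4551 -0.1893]
```

View pics/w3.png

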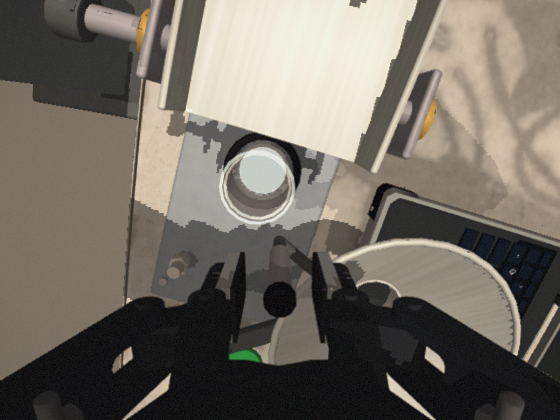

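```bash
python3 -m crank '0.02 0.0042 -0.0127 0 0 0 0;0.02 0.0042 -0.0127 0 0 0 0;0.02 0.0019 -0.0104 0 0 0 0;0.02 0.0019 -0.0104 0 0 0 0;0.02 0 -0.0106 0 0 0 0;0.02 0 -0.0106 0 0 0 0;0.02 -0.0023 -0.0104 0 0 0 0;0.02 -0.0023 -0.0104 0 0 0 0' && python3 -m crank '0.02 -0.0038 -0.0099 0 0 0 0;0.02 -0.0012 -0.0026 0 0 0 0;0.02 0 0 0 0 0 0;0.02 -0.0006 -0.0012 0 0 0 0;0.02 0 0 0 0 0 0;0.02 0 0 0 0 0 0;0.02 0 0 0 0 0 0;0.02 0 0 0 0 0 0'
```

```text
clock: 4.92
position: [0.4668, -0.1781, 0.2077]
tool_rot: [3.141, 0.0, 1.765]
force: [3.1, -0.6, 1.0]
grip_width: 0.0199
finger_force: 1.1
clock: 5.58
position: [0.456, -0.1851, 0.2075]
tool_rot: [3.14, -0.001, 1.766]
force: [8.1, 9.1, 1.4]
grip_width: 0.0201
finger_force: 5.1
```

```bash
python3 -m crank '0.02 -0.0004 -0.001 0 0 0 0;0.02 0 0 0 0 0 0;0.02 0 0 0 0 0 0;0.02 0 0 0 0 0 0;0.02 0 0 0 0 0 0;0.02 0 0 0 0 0 0;0.02 0 0 0 0 0 0;0.02 0 0 0 0 0 0'
python3 - <<'E'
from h import *
f=grab_frame("top");pickle.dump(f,open("top2.p","wb"))
print(proj(f,[.5361,-.1522,.18]),proj(f,[.5361+.068,-.1522,.18]))
c=f["pixels"][130:265,105:295][...,::-1];cv2.imwrite("pics/c2.png",cv2.resize(c,(760,540),interpolation=cv2.INTER_CUBIC))
E
```

```text
clock: 6.25
position: [0.4558, -0.1852, 0.2076]
tool_rot: [3.139, -0.001, 1.767]
force: [13.4, 11.9, -1.3]
grip_width: 0.0199
finger_force: 7.8
[209.44362153 211.7756595 ] [209.76409793 181.90097174]
```

View pics/c2.png

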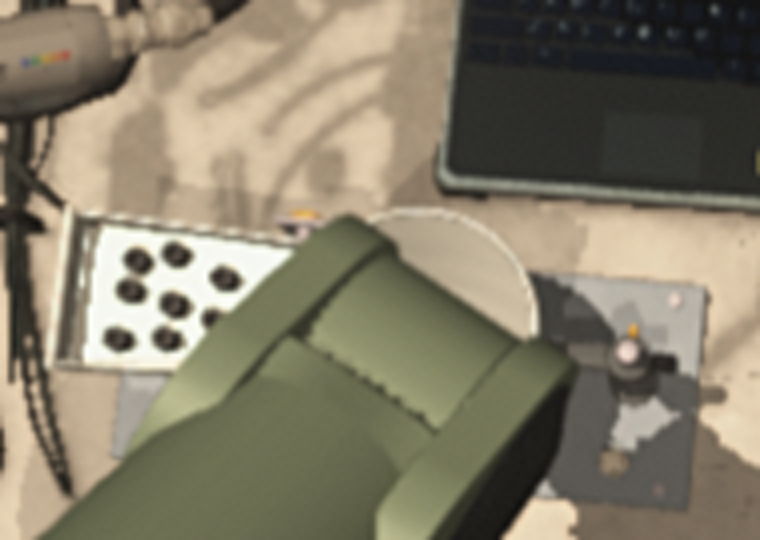

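```bash
python3 -m crank '0.022 0.001 0.004 0 0 0 0;0.022 0 0.001 -0.03 0 0 0;0.022 0 0 -0.04 0 0 0;0.022 0 0 -0.04 0 0 5.6;0.01 0 0 -0.04 0 0 5.6;0 0 0 0 0 0 5.6;0 0.039 -0.004 0 0 0 0;0 0.039 -0.004 0 0 0 0' && python3 -m crank '0 0.039 -0.004 0 0 0 0;0 0.039 -0.004 0 0 0 0;0 0.039 -0.004 0 0 0 0;0 0 0 0 0 0 0;0 0 0 0 0 0 0;0 0 0 0 0 0 0;0 0 0 0 0 0 0;0 0 0 0 0 0 0'
python3 - <<'E'
from h import *
f,s=wrist();B=[.4621,-.0282,.264];print(proj(f,B),proj(f,[.4571+.0038,-.078-.0375+.075,.264]))
cv2.imwrite("pics/w4.png",f["pixels"][...,::-1])
E
```

```text
clock: 6.97
position: [0.4579, -0.1071, 0.3577]
tool_rot: [3.141, 0.001, 1.466]
force: [1.3, -0.0, -0.4]
grip_width: -0.0001
finger_force: 0.0
clock: 7.63
position: [0.4582, 0.0103, 0.3573]
tool_rot: [-3.142, 0.0, 1.47]
force: [-0.8, -0.2, 0.3]
grip_width: -0.0002
finger_force: 0.0
[289.94277701 274.55789865] [289.80507276 290.51201433]
```

View pics/w4.png

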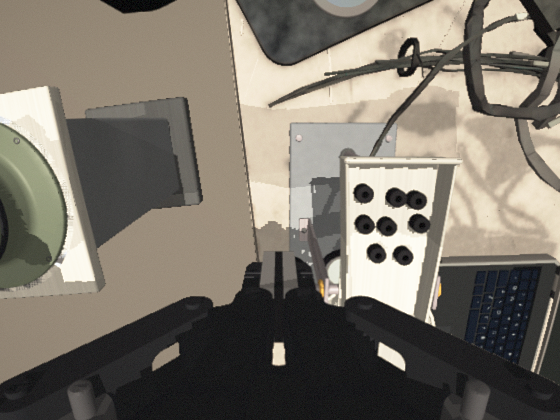

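```bash
python3 -m crank '0 0 0 0.03 0 0 0;0 0 0 0.03 0 0 0;0 0 0 0.023 0 0 0;0 -0.005 0 0 0 0 0;0 -0.005 0 0 0 0 0;0 -0.004 0 0 0 0 0;0 -0.004 0 0 0 0 0;0 -0.004 0 0 0 0 0' && python3 -m crank '0 -0.004 0 0 0 0 0;0 -0.004 0 0 0 0 0;0 -0.004 0 0 0 0 0;0 -0.004 0 0 0 0 0;0 -0.004 0 0 0 0 0;0 -0.003 0 0 0 0 0;0 -0.003 0 0 0 0 0;0 -0.003 0 0 0 0 0'
python3 - <<'E'
from h import *
f=grab_frame("top")
c=f["pixels"][130:265,105:295][...,::-1];cv2.imwrite("pics/c3.png",cv2.resize(c,(760,540),interpolation=cv2.INTER_CUBIC))
E
```

```text
clock: 8.35
position: [0.4572, -0.0098, 0.2761]
tool_rot: [3.138, -0.003, 1.472]
force: [0.5, 8.8, 6.2]
grip_width: -0.0001
finger_force: 4.2
clock: 9.02
position: [0.4533, -0.0394, 0.2747]
tool_rot: [3.141, -0.0, 1.472]
force: [0.8, 2.3, 2.7]
grip_width: 0.0
finger_force: 1.6
```

View pics/c3.png

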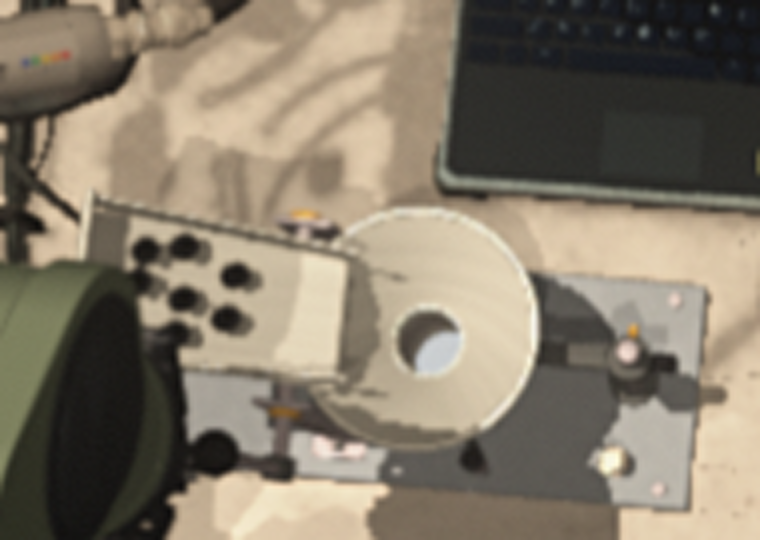

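```bash
python3 -m crank '0 -0.002 0 0 0 0 0;0 -0.002 0 0 0 0 0;0 -0.002 0 0 0 0 0;0 -0.002 0 0 0 0 0;0 -0.002 0 0 0 0 0;0 -0.002 0 0 0 0 0;0 -0.002 0 0 0 0 0;0 -0.002 0 0 0 0 0' && python3 -m crank '0 -0.003 0 0 0 0 0;0 -0.003 0 0 0 0 0;0 -0.003 0 0 0 0 0;0 -0.003 0 0 0 0 0;0 -0.003 0 0 0 0 0;0 -0.003 0 0 0 0 0;0 -0.003 0 0 0 0 0;0 -0.003 0 0 0 0 0' &&  python3 -m crank '0 -0.003 0 0 0 0 0;0 -0.003 0 0 0 0 0;0 -0.002 0 0 0 0 0;0 0 0 0 0 0 0;0 0 0 0 0 0 0;0 0 0 0 0 0 0;0 0 0 0 0 0 0;0 0 0 0 0 0 0'
python3 - <<'E'
from h import *
f=grab_frame("top")
c=f["pixels"][130:265,105:295][...,::-1];cv2.imwrite("pics/c4.png",cv2.resize(c,(760,540),interpolation=cv2.INTER_CUBIC))
E
```

```text
clock: 9.73
position: [0.4515, -0.0553, 0.2743]
tool_rot: [-3.142, 0.0, 1.472]
force: [-0.4, 1.5, 1.2]
grip_width: -0.0002
finger_force: 0.8
clock: 10.4
position: [0.449, -0.0792, 0.2742]
tool_rot: [-3.141, 0.0, 1.472]
force: [-0.1, 1.1, -1.2]
grip_width: 0.0001
finger_force: 0.7
clock: 11.07
position: [0.4485, -0.0868, 0.2743]
tool_rot: [3.141, 0.0, 1.472]
force: [0.0, 0.9, -0.1]
grip_width: 0.0004
finger_force: 0.1
```

View pics/c4.png

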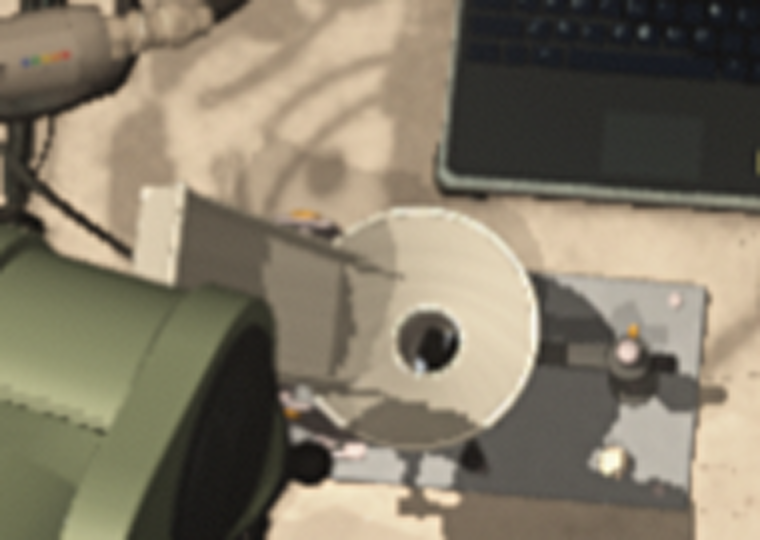

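```bash
python3 -m crank '0 0 0 0 0 0 0;0 0 0 0 0 0 0;0 0 0 0 0 0 0;0 0 0 0 0 0 0;0 0 0 0 0 0 0;0 0 0 0 0 0 0;0 0 0 0 0 0 0;0 0 0 0 0 0 0'
python3 - <<'E'
from h import *
f=grab_frame("top")
for v in range(207,224,2):print([round(float(dep(f,u,v)[2])*1000) for u in range(203,222,2)])
print(proj(f,[.5361,-.1522,.05]))
# pan interior colours: dark pixels
c=f["pixels"][175:235,150:200].astype(int).sum(2);print((c<150).sum())
E
```

```text
clock: 11.78
position: [0.4484, -0.0869, 0.2743]
tool_rot: [-3.142, 0.0, 1.472]
force: [-0.5, 0.7, -0.3]
grip_width: 0.0001
finger_force: 0.2
[138, 131, 130, 119, 122, 115, 129, 129, 136, 137]
[132, 129, 116, 91, 78, 76, 70, 110, 129, 135]
[129, 114, 82, 71, 55, 51, 39, 39, 128, 127]
[130, 108, 72, 48, 54, 52, 47, 10, 25, 128]
[122, 84, 58, 32, 55, 58, 48, 35, 29, 131]
[128, 75, 46, 32, 48, 48, 41, 44, 47, 130]
[131, 111, 38, 15, 27, 42, 48, 36, 130, 128]
[134, 124, 43, 12, 34, 37, 37, 128, 135, 137]
[138, 133, 130, 127, 128, 130, 133, 132, 135, 145]
[216.26959124 219.47396399]
415
```

```bash
python3 -m crank '0 0.008 0 0 0 0 0;0 0.01 0 0 0 0 0;0 0.01 0 0 0 0 0;0 0.01 0 0 0 0 0;0 0.01 0 0 0 0 0;0 0.01 0 0 0 0 0;0 0.01 0 0 0 0 0;0 0.01 0 0 0 0 0' && python3 -m crank '0 0.01 0 0 0 0 0;0 0.012 0 0 0 0 0;0 0.015 0 -0.01 0 0 0;0 0 0 -0.035 0 0 0;0.02 0 0 -0.04 0 0 0;0.025 0 0 0 0 0 0;0.03 0 0 0 0 0 0;0.03 0 0 0 0 0 0' && python3 -m crank '0.03 -0.039 0.004 0 0 0 0;0.03 -0.039 0.004 0 0 0 0;0.03 -0.039 0.004 0 0 0 0;0.03 -0.039 0.004 0 0 0 0;0.03 -0.039 0.004 0 0 0 0;0.03 0 0 0 0 0 -5.6;0.03 0 0 0 0 0 -5.6;0.03 0 0 0 0 0 -5.6'
```

```text
clock: 12.5
position: [0.4562, -0.0081, 0.2743]
tool_rot: [-3.142, 0.0, 1.472]
force: [0.1, 0.8, 0.2]
grip_width: 0.0
finger_force: 0.0
clock: 13.17
position: [0.4596, 0.028, 0.359]
tool_rot: [-3.141, -0.0, 1.472]
force: [-0.7, -0.3, -0.9]
grip_width: 0.0299
finger_force: 0.0
clock: 13.83
position: [0.4599, -0.1689, 0.358]
tool_rot: [-3.139, -0.0, 1.768]
force: [-0.4, 0.8, -0.8]
grip_width: 0.0299
finger_force: 0.0
```

```bash
python3 -m crank '0.03 -0.0167 -0.0033 0 0 0 0;0.03 0 0 0.03 0 0 0;0.03 0 0 0.04 0 0 0;0.03 0 0 0.03 0 0 0;0.03 0 0 0.01 0 0 0;0.03 0 0 0.01 0 0 0;0.03 0 0 0 0 0 0;0.03 0 0 0 0 0 0'
python3 - <<'E'
from h import *
f,s=wrist();print(s["force"].round(1),proj(f,[.4593,-.1867,.218]))
a=np.hstack([f["pixels"][150:400,130:430],])
t=grab_frame("top");b=cv2.resize(t["pixels"][130:265,105:295],(352,250))
cv2.imwrite("pics/w5.png",np.hstack([a,b])[...,::-1])
E
```

```text
clock: 14.5
position: [0.4608, -0.1857, 0.24]
tool_rot: [3.141, 0.0, 1.765]
force: [-0.2, -0.6, -0.5]
grip_width: 0.03
finger_force: 0.0
[-0.2 -0.6 -0.5] [275.4024031  269.41123654]
```

View pics/w5.png

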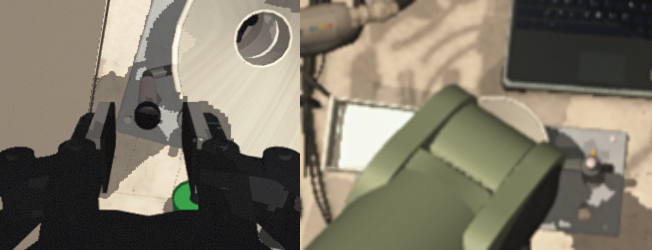

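```bash
python3 -m crank '0.03 0 0 0.016 0 0 0;0.03 0 0 0.016 0 0 0;0.02 0 0 0 0 0 0;0.02 0.002 0.004 0 0 0 0;0.02 0.0023 0.0051 0 0 0 0;0.02 0.0019 0.005 0 0 0 0;0.02 0.0019 0.005 0 0 0 0;0.02 0.0023 0.008 0 0 0 0' && python3 -m crank '0.02 0.0023 0.0124 0 0 0 0;0.02 0 0.0106 0 0 0 0;0.02 0 0.0106 0 0 0 0;0.02 -0.0019 0.0104 0 0 0 0;0.02 -0.0019 0.0104 0 0 0 0;0.02 -0.0042 0.0127 0 0 0 0;0.02 -0.0042 0.0127 0 0 0 0;0.02 0 0 0 0 0 0'
```

```text
clock: 15.27
position: [0.4855, -0.1697, 0.2079]
tool_rot: [3.141, 0.0, 1.765]
force: [-2.3, -0.3, 0.8]
grip_width: 0.0197
finger_force: 1.0
clock: 15.93
position: [0.5677, -0.1644, 0.207]
tool_rot: [3.141, 0.001, 1.766]
force: [-0.4, -1.0, 0.2]
grip_width: 0.02
finger_force: 0.0
```

```bash
python3 -m crank '0.03 0 0 0 0 0 0;0.03 0 -0.003 0 0 0 0;0.03 0 0 -0.02 0 0 0;0.03 0 0 -0.04 0 0 0;0.03 0 0 -0.04 0 0 0;0.03 0 0 -0.04 0 0 0;0.03 0 0 -0.04 0 0 0;0.03 0 0 -0.04 0 0 0' && python3 -m crank '0.03 0.038 -0.01 0 0 0 0;0.03 0.038 -0.01 0 0 0 0;0.03 0.038 -0.01 0 0 0 0;0.03 0.038 -0.01 0 0 0 0;0.03 0.038 -0.01 0 0 0 0;0.03 0 0 0 0 0 0;0.03 0 0 0 0 0 0;0.03 0 0 0 0 0 0'
python3 - <<'E'
from fit import *
f=grab_frame("top");p=[ 0.53609438,-0.15219594,-0.09973788,0]
for th in(.75,.85,.95,1.05,1.15):
    p[3]=th;print(th,(proj(f,pts(p)["fun"])-[105,130])*4,(proj(f,pts(p)["cap"])-[105,130])*4)
c=f["pixels"][130:265,105:295][...,::-1];cv2.imwrite("pics/c5.png",cv2.resize(c,(760,540),interpolation=cv2.INTER_CUBIC))
E
```

```text
clock: 16.6
position: [0.5611, -0.165, 0.4296]
tool_rot: [3.141, -0.0, 1.765]
force: [0.8, 0.6, -0.1]
grip_width: 0.03
finger_force: 0.0
clock: 17.27
position: [0.4762, 0.0114, 0.4274]
tool_rot: [3.141, -0.0, 1.765]
force: [-0.2, -0.1, 0.4]
grip_width: 0.0301
finger_force: 0.0
0.75 [489.10766645 191.32365466] [431.42076791 321.7353763 ]
0.85 [505.54422408 178.39893032] [434.1979152 302.5589638]
0.95 [523.16764127 167.14609205] [438.87991596 283.76891636]
1.05 [541.80646943 157.6697158 ] [445.41325295 265.5485695 ]
1.15 [561.28056433 150.05768178] [453.72694487 248.0743494 ]
```

View pics/c5.png

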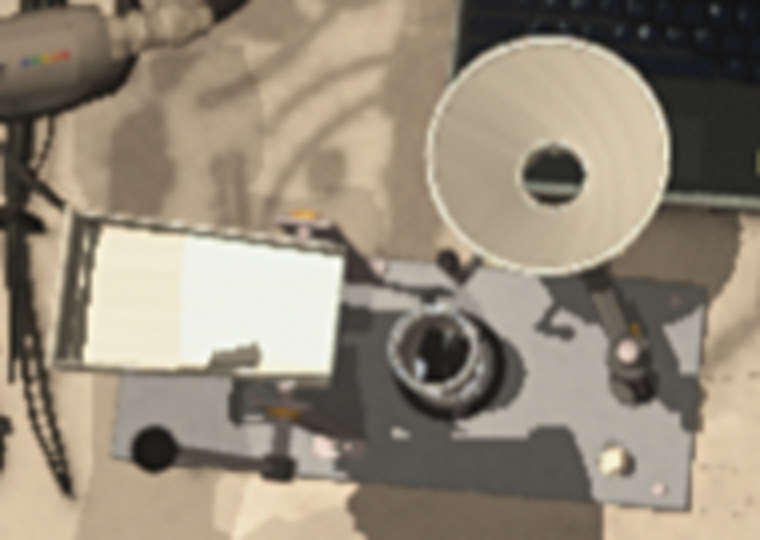

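The picture shows the pan level and empty. The beads are dark in the tube at (440,350), and the funnel centre at (548,155) puts the arm at about 1.08 rad. The robot is clear of everything, so I am handing in.

```bash
python3 -c "
from workcell import bot
print(bot.job_done())"
```

```text
the job is handed in; nothing more can be done
None
```

I handed the job in at about 17 s. The beads ran into the tube, though I did not count all eight. The pan is empty and level, the funnel is swung clear at about 1.08 rad, and the hand-in call gave no verdict.

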